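# Clamp a solvent filter housing with an eccentric knob

## Robot

A 6-joint arm with a two-finger parallel gripper is mounted at the origin on the work surface. World frame = base frame: x ahead of the robot, y to its left, z up, the work surface at z = 0. Lengths are in m, angles in degrees, forces in N, time in s.
With the tool pointing down it reaches from about 0.325 to 0.85 m from the base axis. Payload 15.5 kg.
Tool frame: the origin (TCP) lies at the very end of the fingers, on their centre line; the grasp point (between the pads) lies arm.grip_depth behind it (arm.grip_depth is the distance from the TCP to the grasp point, in m); z points along the fingers, y is the direction in which the jaws open and shut (so a half turn about z gives the same grasp; the last joint's range is limited). The gripper opens to 91 mm and grips with 3 to 60 N. Pads are 32 mm wide; open, the fingers measure 118 mm over their backs; the gripper's body (76 mm by 178 mm) begins 60 mm behind the grasp point.
Start: joints at [-81.618, 28.281, 77.091, -0, 74.628, -5.472], TCP at [0.15, -0.607, 0.214] pointing down, gripper open.
Joint ranges: [-166.48, 166.48], [-47.26, 123.95], [12.59, 153.08], [-70.14, 250.14], [6.76, 159.57], [-176.63, 176.63]. Speed limits (degrees/s): [108.29, 108.29, 147.25, 172.46, 172.46, 172.46].

## Interface

Orientations are given as a 3x3 rotation matrix whose columns are the frame's x, y, z axes.
In Python, from rig import arm gives the robot as it stands. Calls block until the motion is done:
- arm.move_to(position, orientation): joint-space move of the TCP to a pose.
- arm.move_l(position, orientation=None, feed=0.15): straight line of the TCP; orientation=None keeps the orientation; feed is the mean speed in m/s.
- arm.move_joints(angles): joint-space move.
- arm.grip(opening): finger opening in m; the grip force is fixed at half the most; returns when the fingers have stopped.
- arm.sleep(seconds).
- arm.solve_ik(position, orientation): joint angles nearest the present ones, or None.
- arm.snapshot(name): name is "side" or "top"; returns the picture (400x640x3 uint8, red, green, blue); there is no depth.
- arm.get_calibration(name): a dict with "intrinsics" (3x3 intrinsics, pixels), "cam_to_world" (4x4, takes a point from camera to world coordinates). Camera axes: x right, y down, z forward; pixel columns grow to the right and rows downward; lengths in m; the calibration is good to about 2 mm. A picture is of the moment at which its call begins. get_calibration takes no time and is no camera call.
A pose or a line that the arm cannot do raises arm.Unreachable and nothing moves.
- arm.sign_off(): hands the job in, once; it reports no verdict.
Readings, each from a call of its own:
- arm.current_t(): time.
- arm.current_joint_positions(): joint angles.
- arm.current_dq(): joint speeds.
- arm.current_tau(): joint torques, N m.
- arm.current_ee_pos(): TCP position.
- arm.current_tool_rot(): TCP orientation.
- arm.current_force(): force on the tool from outside, world axes, zero at the start.
- arm.current_torque(): the same for the moment, N m.
- arm.current_width(): finger opening in m.
Only numpy, scipy, OpenCV 4.12 (cv2) and the standard library are available. Lean on these libraries where they do the work, as an engineer would, in place of code of your own. Each camera call takes 0.05 s, during which the arm holds its last target.

## Task

Stand the square-footed solvent filter housing upright on the bench clamp, in the space between the knob's steel disc and the black sprung pad, foot square to the pad and beside the little end stop. Then turn the eccentric knob anticlockwise until the disc's lobe bears on the foot and pushes the sprung pad back about 3 mm, never as far as its travel allows, and let go so that the housing stays clamped. Leave the round-footed housing where it is.

Things in the scene. Friction and masses are not known exactly. Their poses are not given: they have to be found in the camera images.
- housing: the square-footed filter housing, bare steel, 0.2 to 0.5 kg, loose, upright: foot 40 x 40 mm, 20 mm high; round neck 16 mm in diameter; round cap 22 mm in diameter from 46 to 70 mm above the underside (grip it there). Origin: centre of the underside; x and y square to the foot's sides (any side may face the pad), z up
- round_housing: the other filter housing, alike but with a round foot 42 mm in diameter; leave it within 30 mm of where it stood. Origin: centre of the underside
- clamp: fixed bench clamp: aluminium plate 160 x 100 mm (x, y), 8 mm thick; origin: centre of its underside. In its frame, mm: knob's pivot at x -36, y 0; resting pad's face at x 33.5, looking to -x, y -30 to 20; end stop, a small dark block, x -2.5 to 15.5, y 16 to 24, top at z 24; wall behind the pad x 63 to 77, top at z 30
- seat (a point): the housing's place, on top of the clamp's plate, 8 mm above the bench (clamp frame x 13.5, y -5.5 mm; same axes): a housing with its origin here touches the resting pad and is 1.5 mm short of the end stop. With the knob as it starts there are 6 to 9 mm between foot and disc, so it may stand a few mm short of the pad; the disc pushes it over
- pad_face (a point): centre of the face of the black sprung pad, 50 mm wide (y), 18 mm high; axes as the clamp; moves with the pad along the clamp's +x
- pad (a joint): how far the sprung pad is pushed back, m: 0 at rest, spring 2 N per mm, end of travel 0.0075
- cam_bar (a point): centre of the knob's black grip bar, on the pivot axis, 53.5 mm above the bench; bar 44 mm long (point x), 14 mm thick (point y), from 36.5 to 66.5 mm above the bench; the axes turn with the knob. Fixed below it: a greased steel disc 56 mm in diameter, 10.5 to 23.5 mm above the bench, its centre 10 mm off the pivot
- cam (a joint): knob angle, rad, grows anticlockwise from above, 0 to 1.9; starts at 0 to 0.4. Bar along the clamp's x at 0.80. Disc's reach from the pivot towards the pad: 28 + 10 cos(joint - 2.443) mm. It meets a housing that touches the resting pad at about 1.03; pad back 1.2 mm at 1.15, 3 mm at 1.34, 5 mm at 1.58. Stiff (0.12 N m), stays where it is left
Not all that is in view belongs to the job. What is shaped like the housing but yellow is not meant.

How it is judged:
By the outcome, as a careful person would: the job done as asked, in the order asked, and still so for the second after the job is handed in, with the robot touching nothing.
It also fails if it takes over 51 s, if anything falls off the work surface, if the arm or the gripper's body presses on something with over 40 N, if the wrist force passes 120 N, or if a joint passes its speed limit or range.

## Working session

There is one attempt and no reset: what is moved stays moved. The work goes in short steps, each a Python script; the robot and the scene stay as the last script left them, time stands still between calls to the robot, and variables do not carry over. Pictures are saved under pics/ and viewed, and the job is handed in when it is done.

```bash
ls; mkdir -p pics
python3 - <<'E'
from rig import arm
import cv2
for n in("top","side"):
    im=arm.snapshot(n); cv2.imwrite(f"pics/{n}0.png",im[:,:,::-1]); c=arm.get_calibration(n); print(n,c["intrinsics"],c["cam_to_world"])
print(arm.current_t(),arm.grip_depth,arm.current_tool_rot(),arm.current_force(),arm.current_width())
E
```

```text
pics
top [[405.76952587   0.         321.75226835]
 [  0.         405.76952587 196.72180883]
 [  0.           0.           1.        ]] [[ 0.01061218 -0.99918591  0.03892172  0.45919611]
 [-0.99982214 -0.01120973 -0.01516665  0.0174808 ]
 [ 0.01559061 -0.03875385 -0.99912716  1.06041117]
 [ 0.          0.          0.          1.        ]]
side [[503.94017701   0.         320.88804662]
 [  0.         503.94017701 196.6612524 ]
 [  0.           0.           1.        ]] [[-0.91753348 -0.24125743  0.31611258  0.22974622]
 [-0.39765699  0.55444396 -0.73106827  0.72207949]
 [ 0.00110894 -0.79648399 -0.6046586   0.65237377]
 [ 0.          0.          0.          1.        ]]
0.1 0.0188 [[ 9.70908096e-01  2.39452389e-01 -1.51709637e-04]
 [ 2.39452410e-01 -9.70907487e-01  1.09293390e-03]
 [ 1.14409610e-04 -1.09746561e-03 -9.99999391e-01]] [-0.65267318 -0.30818307 -0.17377998] 0.09112094729779173
```

View pics/top0.png

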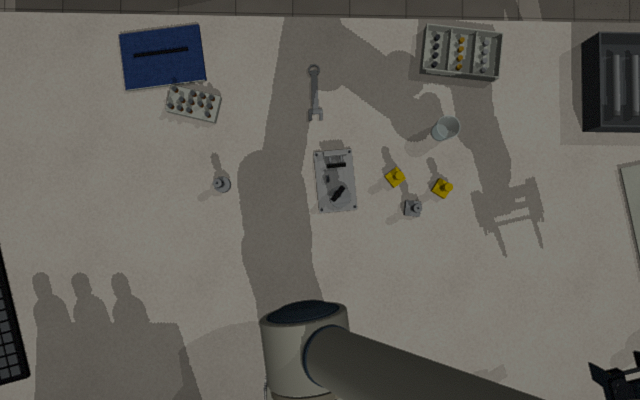

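View pics/side0.png

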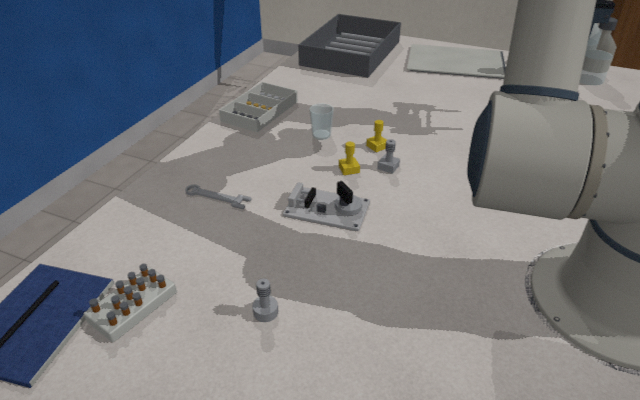

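The top view shows the clamp at about (335,180), the square-footed housing at (412,208) with yellow look-alikes at (396,177) and (442,187), and the round one at (222,184). I'll enlarge these next.

Run:
```python
import cv2,numpy as np
a=cv2.imread("pics/top0.png"); b=cv2.imread("pics/side0.png")
def g(i): return np.clip(255*(i/255.)**0.6,0,255).astype('uint8')
cv2.imwrite("pics/c1.png",g(cv2.resize(a[140:220,305:365],None,fx=7,fy=7,interpolation=cv2.INTER_CUBIC)))
cv2.imwrite("pics/c2.png",g(cv2.resize(a[160:225,375:460],None,fx=8,fy=8,interpolation=cv2.INTER_CUBIC)))
cv2.imwrite("pics/c3.png",g(cv2.resize(b[110:235,275:405],None,fx=5,fy=4.8 if 0 else 5,interpolation=cv2.INTER_CUBIC)[:600]))
```

```text
(no output)
```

View pics/c1.png

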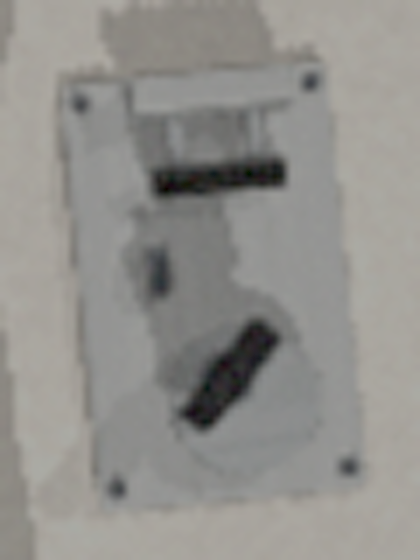

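View pics/c2.png

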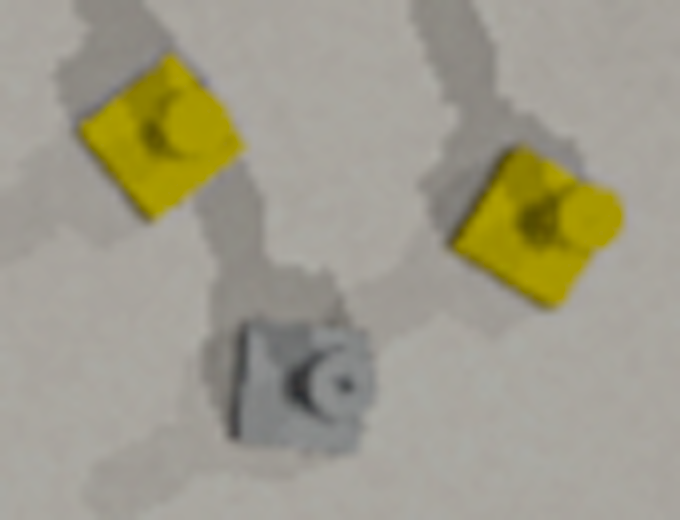

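View pics/c3.png

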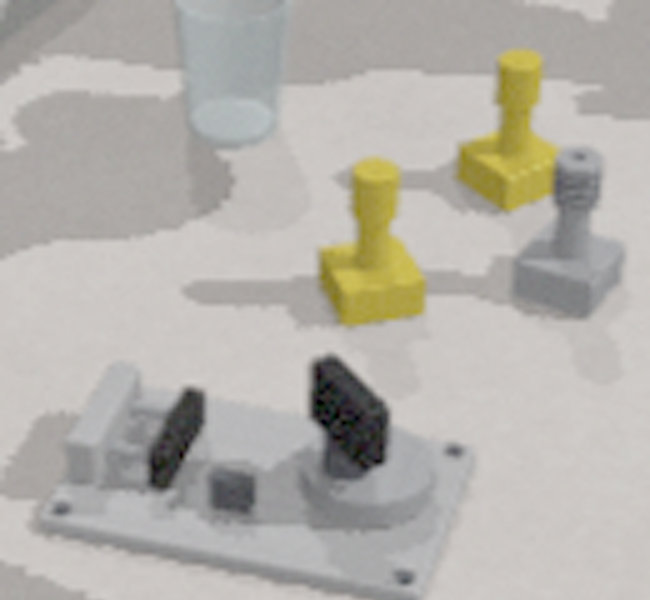

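```bash
cat > h.py <<'E'
import numpy as np,cv2
from rig import arm
C={n:arm.get_calibration(n) for n in("top","side")}
def ray(n,uv):
    K,T=C[n]["intrinsics"],np.array(C[n]["cam_to_world"]); d=T[:3,:3]@np.linalg.solve(K,[uv[0],uv[1],1.]); return T[:3,3],d
def onz(n,uv,z):
    o,d=ray(n,uv); return (o+d*(z-o[2])/d[2])
def proj(n,p):
    K,T=C[n]["intrinsics"],np.array(C[n]["cam_to_world"]); q=T[:3,:3].T@(np.asarray(p)-T[:3,3]); q=K@q; return q[:2]/q[2]
def centroid(g,uv,r=3,thr=None):
    x,y=int(round(uv[0])),int(round(uv[1])); p=g[y-r:y+r+1,x-r:x+r+1].astype(float)
    w=np.clip(np.median(p)-8-p,0,None); Y,X=np.mgrid[y-r:y+r+1,x-r:x+r+1]; return np.array([(w*X).sum()/w.sum(),(w*Y).sum()/w.sum()])
def R(yaw):  # tool down, tool x at yaw (deg)
    a=np.radians(yaw); c,s=np.cos(a),np.sin(a); return np.array([[c,s,0],[s,-c,0],[0,0,-1.]])
E
python3 - <<'E'
from h import *
t=cv2.imread("pics/top0.png"); s=cv2.imread("pics/side0.png"); tg=cv2.cvtColor(t,6); sg=cv2.cvtColor(s,6)
def off(x,y,f,ox,oy): return np.array([(x+.5)/f-.5+ox,(y+.5)/f-.5+oy])
# screws, order: (+x,+y),(+x,-y),(-x,-y),(-x,+y)
T=[centroid(tg,off(*p,7,305,140),2) for p in[(80,104),(311,81),(349,467),(117,487)]]
W=np.array([onz("top",u,.008) for u in T]); print("top screws",W[:,:2].round(4).tolist(),"c",W.mean(0))
S=[centroid(sg,off(*p,5,275,110),2) for p in[(60,508),(453,450),(403,577)]]
V=np.array([onz("side",u,.008) for u in S]); print("side screws(+x+y,-x-y,-x+y)",V[:,:2].round(4).tolist(),"c",V[:2].mean(0))
for Q in(W,):
    ex=(Q[0]+Q[1]-Q[2]-Q[3]); ey=(Q[0]-Q[1]+Q[3]-Q[2]); print(np.degrees(np.arctan2(ex[1],ex[0])),np.degrees(np.arctan2(-ey[0],ey[1])),np.linalg.norm(ex)/2,np.linalg.norm(ey)/2)
e=V[0]-V[2]; print("side yaw",np.degrees(np.arctan2(e[1],e[0])),np.linalg.norm(e))
# black masks: bar, pad in top
m=(t.max(2)<55).astype('uint8'); 
sub=np.zeros_like(m); sub[145:215,310:360]=m[145:215,310:360]
n,l,st,ce=cv2.connectedComponentsWithStats(sub)
for i in range(1,n):
    if st[i,4]>15:
        pts=np.argwhere(l==i)[:,::-1].astype('float32'); 
        z=.0665 if ce[i][1]>180 else .028
        w=np.array([onz("top",p,z)[:2] for p in pts]).astype('float32'); c=w.mean(0); ev,evec=np.linalg.eigh(np.cov(w.T)); a=evec[:,1]
        print(ce[i],st[i],c,"axis",np.degrees(np.arctan2(a[1],a[0])),np.sqrt(12*ev))
# housing
for nm,p in(("top",off(345,384,8,375,160)),("side",off(580,157,5,275,110))): print(nm,"cap",onz(nm,p,.07))
for p in[(245,322),(235,440),(365,450),(375,325)]: print("foot corner",onz("top",off(*p,8,375,160),.02))
for p in[(515,262),(560,282),(625,243),(575,285)]: print("side foot corner",onz("side",off(*p,5,275,110),.02))
E
```

```text
top screws [[0.6104, 0.0177], [0.6199, -0.0681], [0.4765, -0.0833], [0.4677, 0.0024]] c [ 0.54362116 -0.03283202  0.008     ]
side screws(+x+y,-x-y,-x+y) [[0.6103, 0.0165], [0.4767, -0.0844], [0.4675, 0.001]] c [ 0.54352834 -0.03393465  0.008     ]
6.091402214620481 6.095156419439626 0.14385417021233735 0.08624973717575934
side yaw 6.185115743164785 0.14364794108782927
[335.68085106 164.74468085] [326 162  20   7  94] [ 0.58159655 -0.03292652] axis 95.81696886905326 [0.01272126 0.04948364]
[327.20833333 178.875     ] [326 175   4   8  24] [ 0.5451384  -0.01162918] axis 179.55248831152923 [0.00863377 0.0185357 ]
[337.18103448 193.02586207] [330 185  15  17 116] [ 0.5074203  -0.03537703] axis 141.81937604458784 [0.01590994 0.04339822]
top cap [ 0.47384252 -0.23283821  0.07      ]
side cap [ 0.47309251 -0.23324452  0.07      ]
foot corner [ 0.4941751  -0.21315379  0.02      ]
foot corner [ 0.45621294 -0.21003     0.02      ]
foot corner [ 0.45344331 -0.25195786  0.02      ]
foot corner [ 0.49367493 -0.25514219  0.02      ]
side foot corner [ 0.49368026 -0.21420466  0.02      ]
side foot corner [ 0.46987548 -0.20666463  0.02      ]
side foot corner [ 0.45214633 -0.24968495  0.02      ]
side foot corner [ 0.46294203 -0.2070326   0.02      ]
```

Run:
```python
import cv2,numpy as np
b=cv2.imread("pics/side0.png")
def g(i): return np.clip(255*(i/255.)**0.8,0,255).astype('uint8')
cv2.imwrite("pics/c4.png",g(cv2.resize(b[135:180,370:410],None,fx=13,fy=13,interpolation=cv2.INTER_CUBIC)))
```

```text
(no output)
```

View pics/c4.png

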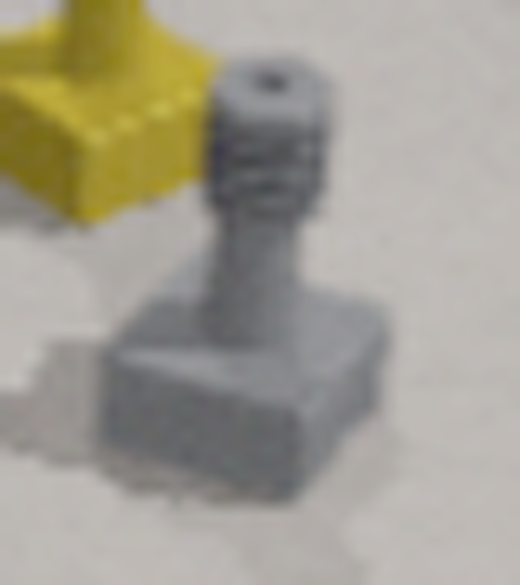

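Run:
```python
from h import *
for nm,p,ys in(("foot",(.4735,-.233,.004),(86,-94)),("cap",(.4735,-.233,.04),(-4,176)),("place",(.557,-.037,.047),(6,-174)),("knob",(.5078,-.0372,.034),(-38,142,37,-143))):
  for y in ys:
    q=arm.solve_ik(np.array(p),R(y)); print(nm,y,None if q is None else np.round(q,1))
```

```text
foot 86 [-32.7  38.  102.   -0.   40.  -28.7]
foot -94 [-32.7  38.  102.   -0.   40.  151.3]
cap -4 [-32.7  34.4 100.8  -0.   44.7  61.3]
cap 176 [ -32.7   34.4  100.8   -0.    44.7 -118.7]
place 6 [-9.9 35.4 96.2 -0.  48.4 74.1]
place -174 [  -9.9   35.4   96.2   -0.    48.4 -105.9]
knob -38 [-10.9  34.1 103.7  -0.   42.2 117.1]
knob 142 [-10.9  34.1 103.7  -0.   42.2 -62.9]
knob 37 [-10.9  34.1 103.7  -0.   42.2  42.1]
knob -143 [ -10.9   34.1  103.7   -0.    42.2 -137.9]
```

Run:
```python
from h import *
p=np.array([.4735,-.233,0])
arm.grip(.07)
arm.move_to(p+[0,0,.12],R(86)); print(arm.current_t())
arm.move_l(p+[0,0,.005],feed=.12)
arm.grip(.0); print(arm.current_width(),arm.current_force(),arm.current_t(),arm.current_ee_pos())
arm.grip(.065)
arm.move_l(p+[0,0,.12],feed=.2); 
im=arm.snapshot("side"); cv2.imwrite("pics/s1.png",im[:,:,::-1]); print(arm.current_t())
```

```text
2.45
0.04000497877830122 [-0.91191197  0.24714856  6.44902181] 4.125 [ 0.47346341 -0.23298862  0.00515059]
5.475
```

View pics/s1.png

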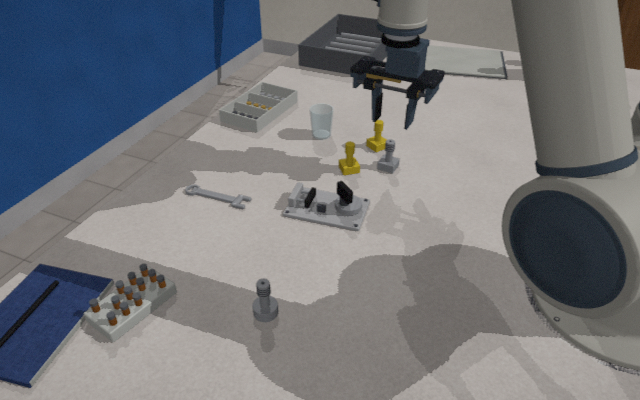

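Run:
```python
from h import *
p=np.array([.4735,-.233,0])
arm.move_to(p+[0,0,.12],R(-4))
arm.move_l(p+[0,0,.040],feed=.12)
arm.grip(.0); print(arm.current_width(),arm.current_force(),arm.current_t())
arm.move_l(p+[0,0,.15],feed=.2); print(arm.current_width(),arm.current_force())
a=np.radians(6.1); Rc=np.array([[np.cos(a),-np.sin(a)],[np.sin(a),np.cos(a)]])
s=np.r_[np.array([.5436,-.0334])+Rc@[.010,-.0065],0]; print(s)
arm.move_to(s+[0,0,.12],R(6.1))
arm.move_l(s+[0,0,.085],feed=.15)
for n in("top","side"):
    cv2.imwrite(f"pics/{n}2.png",arm.snapshot(n)[:,:,::-1])
print(arm.current_t(),arm.current_ee_pos())
t=cv2.imread("pics/top2.png")[130:230,285:385]; b=cv2.imread("pics/side2.png")[130:235,265:395]
cv2.imwrite("pics/c5.png",cv2.resize(t,None,fx=5,fy=5,interpolation=2)); cv2.imwrite("pics/c6.png",cv2.resize(b,None,fx=5,fy=5,interpolation=2))
```

```text
0.02128008052170106 [-0.29097963  0.70729055 -0.65168769] 8.4917
0.021581311950213067 [-0.78020038 -0.16678495 -3.04559508]
[ 0.5542341  -0.03880056  0.        ]
10.5333 [ 0.55469752 -0.03944369  0.08586241]
```

View pics/c5.png

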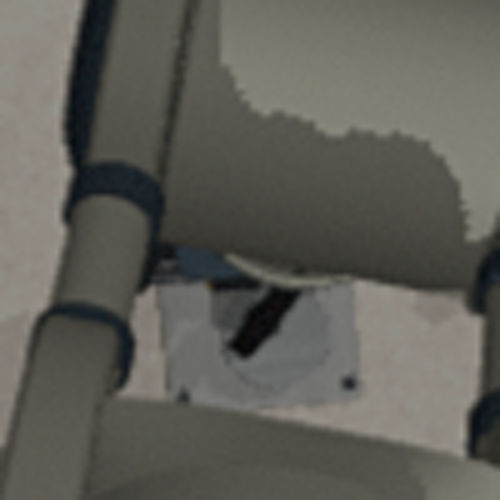

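View pics/c6.png

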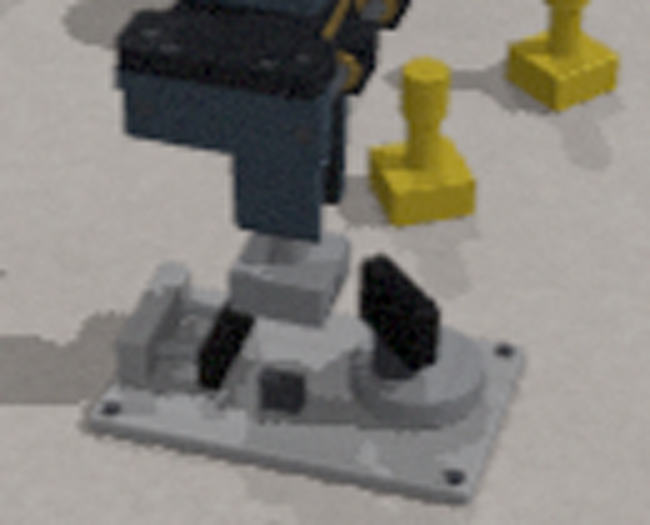

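Run:
```python
from h import *
b=cv2.resize(cv2.imread("pics/side2.png")[130:235,265:395],None,fx=5,fy=5,interpolation=2)
s=np.array([.5547,-.0394,.0458]); a=np.radians(6.1); r=np.array([[np.cos(a),-np.sin(a),0],[np.sin(a),np.cos(a),0],[0,0,1]])
for d in[(.02,.02,.02),(-.02,.02,.02),(-.02,-.02,.02),(.02,.02,0),(-.02,.02,0),(-.02,-.02,0)]:
    u=(proj("side",s+r@d)-[265,130]+.5)*5; cv2.circle(b,tuple(int(v) for v in u),3,(0,0,255),-1)
c=np.array([.5436,-.0334,0])
for d in[(.0335,.02,.028),(.0335,-.03,.028),(-.0025,.016,.024),(.0155,.016,.024),(.0155,.024,.024)]:
    u=(proj("side",c+r@d)-[265,130]+.5)*5; cv2.circle(b,tuple(int(v) for v in u),3,(0,255,0),-1)
cv2.imwrite("pics/c7.png",b)
```

```text
(no output)
```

View pics/c7.png

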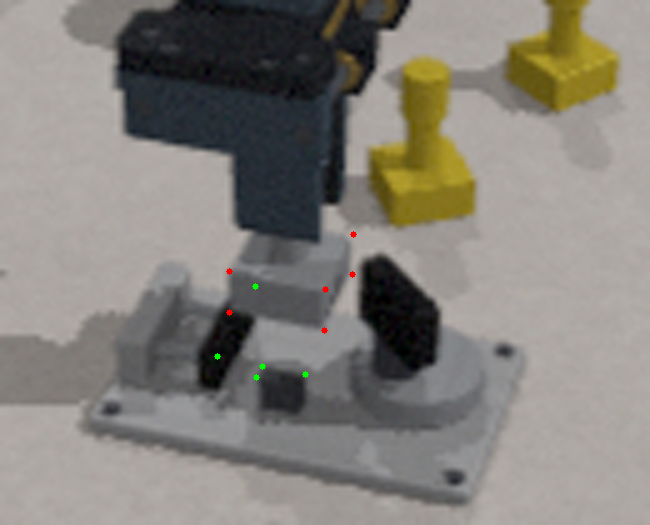

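The held foot is within about 1 px of the predicted corners (red) at (230,275)–(325,330), upright and over the gap between disc and pad. Lowering now.

Run:
```python
from h import *
s=np.array([.5542,-.0388,0])
f0=arm.current_force(); print(f0)
arm.move_l(s+[0,0,.054],R(6.1),feed=.1); print(arm.current_force()-f0,arm.current_ee_pos())
arm.move_l(s+[0,0,.0488],feed=.03); print(arm.current_force()-f0,arm.current_ee_pos())
arm.sleep(.2);print(arm.current_force()-f0,arm.current_ee_pos(),arm.current_t())
```

```text
[ 0.30303337 -0.86295045 -3.42832136]
[-0.99095707  0.92777325  0.75502941] [ 0.55431801 -0.03882965  0.05429682]
[-0.47120726  1.51962415  1.06739079] [ 0.55422834 -0.03878249  0.04890908]
[-0.56619006  0.85157601  0.02408849] [ 0.55430223 -0.03880944  0.0489463 ] 11.5167
```

Run:
```python
from h import *
s=np.array([.5542,-.0388,0])
f0=arm.current_force()
for z in(.048,.0473,.0466):
    arm.move_l(s+[0,0,z],feed=.03); arm.sleep(.1); f=arm.current_force()-f0; print(z,f)
    if f[2]>4: break
arm.grip(.045)
arm.move_l(s+[0,0,.14],feed=.2)
k=np.array([.5078,-.0372,.0])
arm.move_to(k+[0,-.2,.2],R(-38))
for n in("top","side"): cv2.imwrite(f"pics/{n}3.png",arm.snapshot(n)[:,:,::-1])
print(arm.current_t())
t=cv2.imread("pics/top3.png")[140:220,305:365]; b=cv2.imread("pics/side3.png")[150:235,265:395]
cv2.imwrite("pics/c8.png",cv2.resize(t,None,fx=7,fy=7,interpolation=2)); cv2.imwrite("pics/c9.png",cv2.resize(b,None,fx=6,fy=6,interpolation=2))
```

```text
0.048 [1.43868387 0.19988143 1.03291787]
0.0473 [-1.30221339 -1.79604828 10.57693725]
14.35
```

View pics/c8.png

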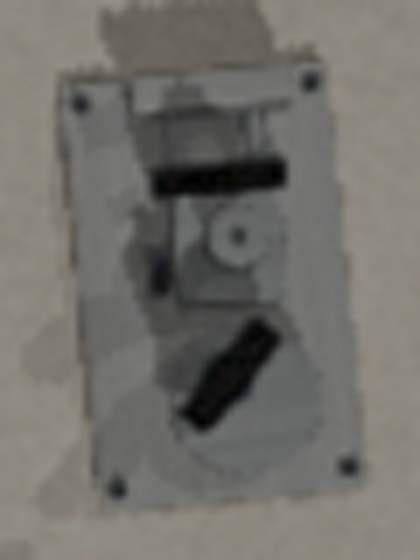

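View pics/c9.png

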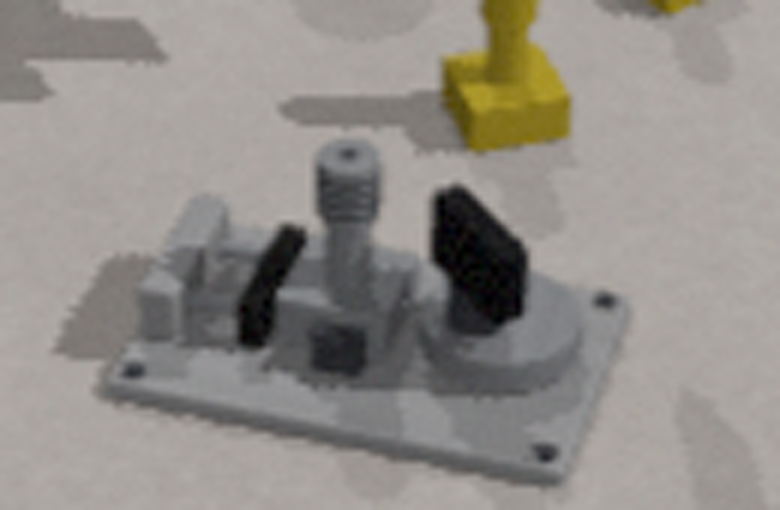

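Housing stands square against/near the pad, beside the stop; bar centre at crop (231,375). Now the knob.

Run:
```python
from h import *
k=np.array([.5077,-.0368,.0])
arm.grip(.030)
arm.move_to(k+[0,0,.15],R(-38))
arm.move_l(k+[0,0,.038],feed=.12); f0=arm.current_force()
arm.grip(0); print(arm.current_width(),arm.current_force()-f0,arm.current_t())
q=np.array(arm.current_joint_positions())
for d in(20,40,55,63):
    p=q.copy(); p[5]-=d; arm.move_joints(p); r=arm.current_tool_rot(); y=np.degrees(np.arctan2(r[1,0],r[0,0]))
    print(d,"yaw",y,"cam",np.radians(y-6.1)+.8,arm.current_force()-f0,arm.current_torque()[2],arm.current_t())
for n in("top","side"): cv2.imwrite(f"pics/{n}4.png",arm.snapshot(n)[:,:,::-1])
b=cv2.imread("pics/side4.png")[130:235,265:395]
cv2.imwrite("pics/c10.png",cv2.resize(b,None,fx=5,fy=5,interpolation=2))
```

```text
0.014015557285919057 [-11.90509062 -21.80090985  12.35866096] 17.1083
20 yaw -18.172604956086044 cam 0.37636312548040496 [-1.67256158 -4.72860868 -4.71587728] 0.10745801321499754 17.55
40 yaw 1.8877896837418335 cam 0.7264830611948234 [-1.58954916 -5.26598708 -5.36414428] 0.17584948255060212 17.9917
55 yaw 16.89976114605979 cam 0.9884913904276996 [-2.05163445 -4.977763   -3.04146035] 0.07742389423761066 18.3583
63 yaw 24.91603701932564 cam 1.1284017981643724 [-2.8971949  -5.16215617 -4.63613045] 0.08743202090806329 18.625
```

View pics/c10.png

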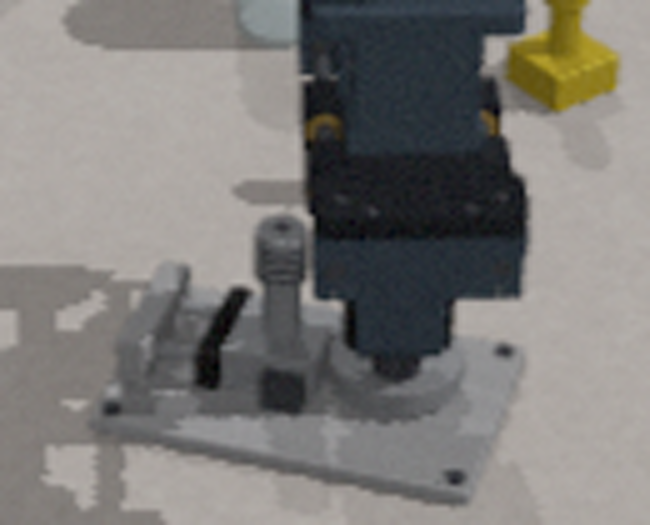

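Run:
```python
from h import *
for y1 in(31,37.3):
    q=np.array(arm.current_joint_positions()); r=arm.current_tool_rot(); y=np.degrees(np.arctan2(r[1,0],r[0,0]))
    q[5]-=y1-y; arm.move_joints(q); arm.sleep(.2)
    r=arm.current_tool_rot(); y=np.degrees(np.arctan2(r[1,0],r[0,0]))
    print("yaw",y,"cam",np.radians(y-6.1)+.8,arm.current_force(),arm.current_torque()[2],arm.current_t())
arm.grip(.030); e=arm.current_ee_pos()
arm.move_l([e[0],e[1],.15],feed=.15)
arm.move_to(np.array([.5,-.25,.2]),R(37))
for n in("top","side"): cv2.imwrite(f"pics/{n}5.png",arm.snapshot(n)[:,:,::-1])
print(arm.current_t())
t=cv2.imread("pics/top5.png")[140:220,305:365]; b=cv2.imread("pics/side5.png")[150:235,265:395]
cv2.imwrite("pics/c11.png",cv2.resize(t,None,fx=7,fy=7,interpolation=2)); cv2.imwrite("pics/c12.png",cv2.resize(b,None,fx=6,fy=6,interpolation=2))
for nm in("top3","top5"):
    im=cv2.imread(f"pics/{nm}.png"); g=im.max(2).astype(float)
    m=(im.max(2)<50).astype('uint8'); s=np.zeros_like(m); s[145:215,310:360]=m[145:215,310:360]
    n,l,st,ce=cv2.connectedComponentsWithStats(s)
    for i in range(1,n):
        if st[i,4]>15:
            pts=np.argwhere(l==i)[:,::-1]; z=.0665 if ce[i][1]>180 else .028
            w=np.array([onz("top",p,z)[:2] for p in pts]); ev,V=np.linalg.eigh(np.cov(w.T)); a=V[:,1]; print(nm,st[i,4],w.mean(0),np.degrees(np.arctan2(a[1],a[0])))
    # pad dark-weighted row profile
    p=np.clip(90-g[158:172,328:345],0,None); print("pad row",(p.sum(1)*np.arange(158,172)).sum()/p.sum())
```

```text
yaw 30.83932299785367 cam 1.2317826410269006 [-0.91545379 -3.4642535  -5.16552445] -0.05901327757350912 19.175
yaw 37.157015352588914 cam 1.342047173745104 [-1.08259254 -3.74628802 -4.93224309] -0.07747234978465899 19.625
21.95
top3 80 [ 0.58085372 -0.03362139] 95.50840570558037
top3 18 [ 0.54511295 -0.01251578] 166.14225727420308
top3 100 [ 0.50741505 -0.03584086] 142.28175861116213
pad row 164.57373337107273
top5 75 [ 0.58455264 -0.03170379] 97.13605909538501
top5 24 [ 0.54834829 -0.01266038] -174.17872231100418
top5 108 [ 0.507526   -0.03524482] -145.3113266076422
pad row 163.40789260876596
```

View pics/c11.png

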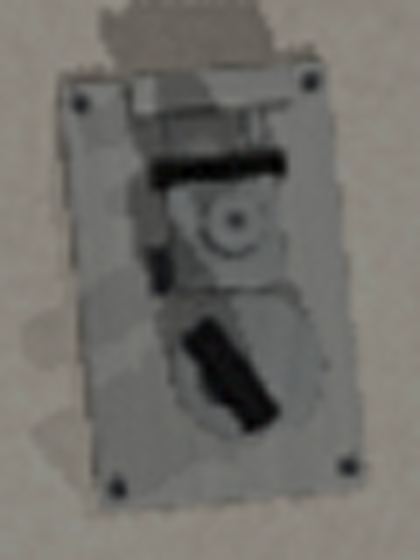

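View pics/c12.png

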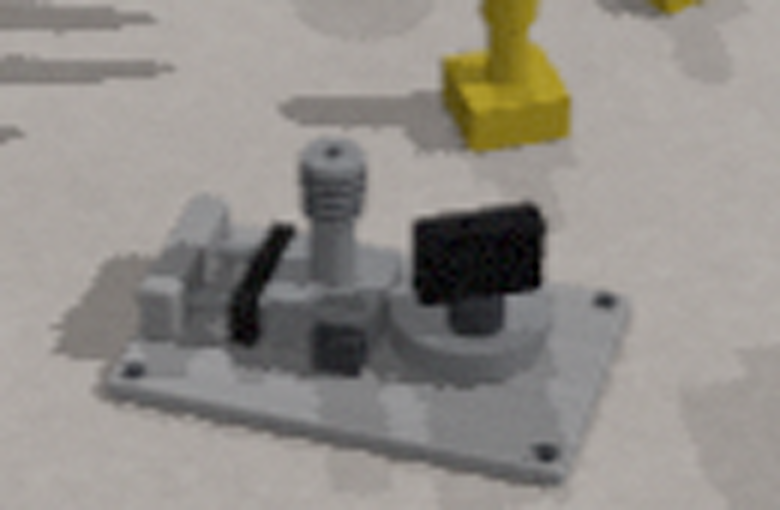

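Run:
```python
from h import *
arm.sign_off(); print(arm.current_t())
```

```text
the job is handed in; nothing more can be done
the job is handed in; nothing more can be done
```

The square-footed housing is clamped upright on the bench clamp and the job is handed in, at about 22 s of the 51 s allowed.

**What I did:**
- I squeezed the housing's foot once to square it up.
- I picked the housing up by the cap and set it upright between the disc and the pad, beside the end stop.
- I turned the knob anticlockwise and let go with it at about 1.34 rad, going by the tool's angle.

**Last checks, from pictures taken with the arm clear:**
- **Housing:** it stands upright and square to the pad, with the disc's lobe on the foot.
- **Pad:** it moved back about 3.0 mm by its shift in the top view. A rougher colour-mask estimate gave 3.7 mm. Both are well short of the 7.5 mm end of travel.
- **Knob:** the bar's angle in the image after release read 34.7°, against 37.2° from the tool. That is about 0.04 rad less, which I put down to the mask including the bar's sides.
- **Round-footed housing:** I did not touch it.

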